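# Rivet the lid of a perfume tote

### The arm

A 7-joint arm with a two-finger parallel gripper is mounted at the origin on the work surface. World frame = base frame: x ahead of the robot, y to its left, z up, the work surface at z = 0. Lengths are in m, angles in rad, forces in N, time in s.
With the tool pointing down it reaches from about 0.425 to 0.875 m from the base axis. Payload 8.4 kg.
Tool frame: the origin (TCP) lies midway between the tips of the shut fingers; the grasp point (between the pads) lies 19 mm behind it (arm.pinch_z is the distance from the TCP to the grasp point, in m); x points along the fingers, z is the direction in which the jaws open and shut, and the axes are right-handed (so a half turn about x gives the same grasp; the last joint's range is limited). The gripper opens to 87 mm and grips with 3 to 60 N. Pads are 19 mm wide; open, the fingers measure 117 mm over their backs; the gripper's body (75 mm by 190 mm) begins 51 mm behind the grasp point.
Start: joints at [-1.206, 0.333, 0.04, 1.465, -0.013, 1.343, -0.059], TCP at [0.291, 0.581, 0.223] pointing down, gripper open.
Joint ranges: [-2.58, 2.58], [-0.38, 2.09], [-1.3, 1.39], [0.25, 2.4], [-1.5, 4.64], [0.08, 2.09], [-2.65, 2.65]. Speed limits (rad/s): [2.22, 2.22, 2.79, 2.79, 3.14, 3.14, 3.14].

### API

Orientations are given as a 3x3 rotation matrix whose columns are the frame's x, y, z axes.
In Python, from plant import arm, solver, monitor, capture, job gives the robot as it stands. Calls block until the motion is done:
- arm.goto(position, orientation): joint-space move of the TCP to a pose.
- arm.servo_line(position, ori=None, max_speed=0.15, f_stop=None): straight line of the TCP; ori=None keeps the orientation; max_speed is the mean speed in m/s. With f_stop (N) it stops when the force on the tool has changed by that much, and returns True; else False.
- arm.goto_joints(angles): joint-space move.
- arm.set_gripper(opening): opening from 0.0 (shut) to 1.0 (fully open); the grip force is fixed at half the most; returns when the fingers have stopped.
- arm.wait(seconds).
- solver.solve_ik(position, orientation): joint angles nearest the present ones, or None.
- monitor.get_state(): the state.
- capture(name): name is "scene" or "side" or "wrist"; returns a dict with "image" (480x640x3 uint8, red, green, blue), "fx", "fy", "cx", "cy" (pixels), "cam_to_world" (4x4, takes a point from camera to world coordinates). Camera axes: x right, y up, looking along -z (the intrinsics and any distortion apply to the point x, -y, -z); pixel columns grow to the right and rows downward; lengths in m; the calibration is good to about 2 mm. A picture is of the moment at which its call begins. There is no depth.
A pose or a line that the arm cannot do raises arm.Unreachable and nothing moves.
- job.sign_off(): hands the job in, once; it reports no verdict.
The state is a dict: "t": time; "joint_pos": joint angles; "qd": joint speeds; "tau": joint torques, N m; "tcp_pos": TCP position; "tcp_rot": TCP orientation; "ft_force": force on the tool from outside, world axes, zero at the start; "wrist_torque": the same for the moment, N m; "finger_gap": opening from 0.0 (shut) to 1.0 (fully open).
Only numpy, scipy, OpenCV 4.12 (cv2) and the standard library are available. Lean on these libraries where they do the work, as an engineer would, in place of code of your own. Each camera call takes 0.05 s, during which the arm holds its last target.

### The job

Take the fresh push rivet (the one whose orange pin still stands up) from the grey rack, seat it fully in the empty hole of the white tote lid, then let go and press its orange pin down flush so that the rivet spreads and locks. The lid floats on a springy gasket and cracks easily: never press on it with more than about 18 N. Leave the used rivet in the rack and do not knock over the bottles.

Things in the scene. Friction and masses are not known exactly. Their poses are not given: they have to be found in the camera images.
- rivet: Fresh black push rivet, upright in a rack well. Origin on its axis at the flange's underside, z up. Round: flange 28 mm wide, z 0 to 3 mm; grip collar 20 mm wide, z 3 to 13; shank 12 mm wide down to z -16, its last 5 mm tapered to 6. Orange 9 mm pin out of the top. Two legs, 7 to 11 mm below the flange, spread 3 mm as the pin goes in: seat it fully first. About 45 g; a 20 N grip holds it.
- rivet_pin (a joint): How far the fresh rivet's pin is pushed in, m: at 0 its top is 8 mm above the collar (21 mm above the rivet's origin); at 0.008 it is flush with the collar and stops hard. Starts at 0 to 0.0015. It slides stiffly, with a steady drag of roughly 13 N, and stays where it is left.
- pin_top (a point): Centre of the top face of the fresh rivet's orange pin, z up; 8 mm above the collar when not pressed.
- used_rivet: Used rivet in the other well of the rack: the same black rivet, but with its orange pin already flush. Origin as for the fresh rivet. To be left where it is.
- rack: Grey block fixed to the table, 130 (x) x 50 (y) x 30 mm high, origin at the centre of its underside. Two wells, 15 mm wide, 22 mm deep, in its top at x = -35 and +35 mm, y = 0; the rivets stand in them, flanges on the block's top. Which rivet is in which well varies.
- tote: Blue plastic tote fixed to the table, origin at the centre of its underside, 200 (x) x 180 (y) mm; the top of its lid is 86 mm above its origin.
- lid: White tote lid, 200 (x) x 180 (y) x 6 mm, origin at the centre of its underside, axes as the tote's. It floats on springy foam: it starts to give at 1 to 8 N, sinks straight down some 1 to 5 mm under the press (how much varies), and rises when released. Near its +y edge (x 0, y +62 mm) sits a finished rivet, 13 mm high; a gold label lies in the middle.
- lid_hole (a point): Centre of the empty through hole's mouth on the lid's top face, z up; hole diameter 13 mm with a small chamfer, 6 mm deep, hollow below. In the lid's frame at x = 0, y = -50 mm.
- bottle1: Perfume bottle, pale yellow glass with a black cap, 36 mm diameter, 72 mm tall, origin at the centre of its underside. Bystander.
- bottle2: As bottle1. Bystander.
- bottle3: As bottle1. Bystander.
Not all that is in view belongs to the job. What is shaped like the rivet but brown or yellow is not meant.

How it is judged:
By the outcome, as a careful person would: the job done as asked, in the order asked, and still so for the second after the job is handed in, with the robot touching nothing.
It also fails if it takes over 58 s, if anything falls off the work surface, if the arm or the gripper's body presses on something with over 40 N, if the wrist force passes 120 N, or if a joint passes its speed limit or range.

## Working session

There is one attempt and no reset: what is moved stays moved. The work goes in short steps, each a Python script; the robot and the scene stay as the last script left them, time stands still between calls to the robot, and variables do not carry over. Pictures are saved under pics/ and viewed, and the job is handed in when it is done.

```bash
ls; mkdir -p pics
python3 - <<'E'
from plant import arm, solver, monitor, capture, job
import cv2,numpy as np
np.set_printoptions(precision=4,suppress=True)
for n in ["scene","side","wrist"]:
    c=capture(n); cv2.imwrite(f"pics/a_{n}.png",c["image"][:,:,::-1])
    print(n,[k for k in c],c["fx"],c["fy"],c["cx"],c["cy"]);print(c["cam_to_world"])
    for k in c:
        if 'dist' in k: print(k,c[k])
s=monitor.get_state(); print(s)
E
```

```text
pics
scene ['image', 'fx', 'fy', 'cx', 'cy', 'cam_to_world'] 562.3554474474046 562.3554474474046 320.5210990483888 241.99302753628345
[[-0.121  -0.5941  0.7953  1.4692]
 [ 0.9926 -0.0629  0.104   0.1459]
 [-0.0118  0.802   0.5973  0.7706]
 [ 0.      0.      0.      1.    ]]
side ['image', 'fx', 'fy', 'cx', 'cy', 'cam_to_world'] 534.9038747508357 534.9038747508357 318.45384744192097 240.26833035797537
[[ 0.9964  0.0277 -0.0807  0.4824]
 [-0.0821  0.5675 -0.8193 -0.9408]
 [ 0.0231  0.8229  0.5677  0.75  ]
 [ 0.      0.      0.      1.    ]]
wrist ['image', 'fx', 'fy', 'cx', 'cy', 'cam_to_world'] 383.6670426557783 383.6670426557783 324.25041671832616 237.75363175187636
[[ 0.4473 -0.8542 -0.2652  0.2166]
 [ 0.8944  0.4269  0.1336  0.6185]
 [-0.0009 -0.2969  0.9549  0.3846]
 [ 0.      0.      0.      1.    ]]
{'t': 0.15, 'joint_pos': array([-1.2062,  0.3337,  0.0398,  1.4661, -0.0134,  1.3433, -0.0585]), 'qd': array([ 0.    , -0.0022,  0.0004, -0.0016,  0.0013,  0.0006,  0.0013]), 'tau': array([  0.0027, -65.6839,   1.3368, -40.4112,  -0.0598,   0.0417,
         0.0001]), 'tcp_pos': array([0.2906, 0.581 , 0.2219]), 'tcp_rot': array([[-0.0005, -0.8944,  0.4473],
       [-0.0011,  0.4473,  0.8944],
       [-1.    , -0.    , -0.0012]]), 'ft_force': array([0.4759, 0.1551, 0.3017]), 'wrist_torque': array([-0.0027, -0.041 ,  0.0459]), 'finger_gap': 1.0004868513312575}
```

View pics/a_scene.png

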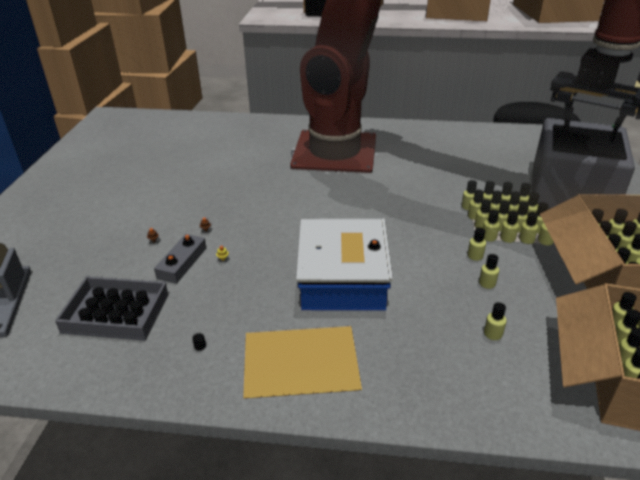

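View pics/a_side.png

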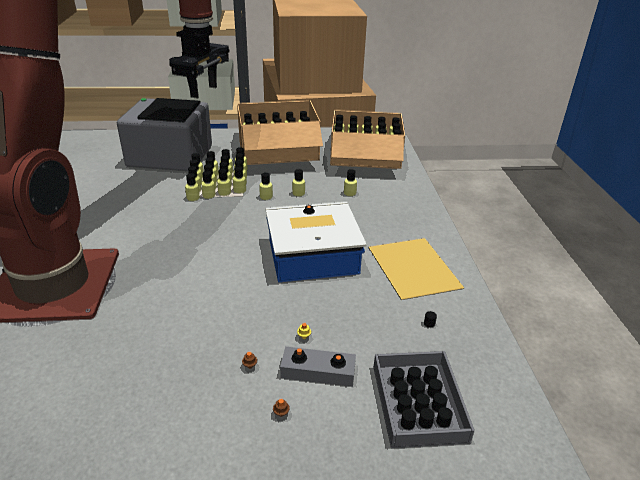

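View pics/a_wrist.png

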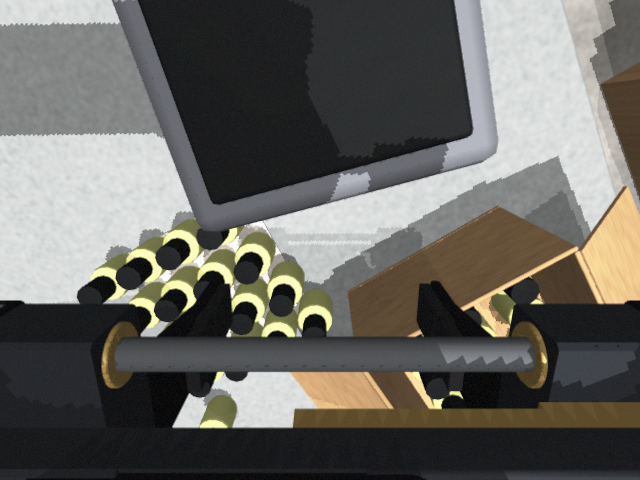

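Run:
```python
import cv2,numpy as np
a=cv2.imread("pics/a_side.png")[335:390,270:370]; b=cv2.imread("pics/a_scene.png")[215:285,140:240]; 
d=cv2.imread("pics/a_side.png")[195:280,255:375]
r=lambda i,w:cv2.resize(i,(w,int(i.shape[0]*w/i.shape[1])),interpolation=cv2.INTER_CUBIC)
A=r(a,400);B=r(b,400);D=r(d,400)
h=max(x.shape[0] for x in(A,B))
p=lambda x:np.pad(x,((0,h-x.shape[0]),(0,0),(0,0)))
cv2.imwrite("pics/b_crop.png",np.vstack([np.hstack([p(A),p(B)]),np.pad(D,((0,0),(0,400),(0,0)))]))
```

```text
(no output)
```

View pics/b_crop.png

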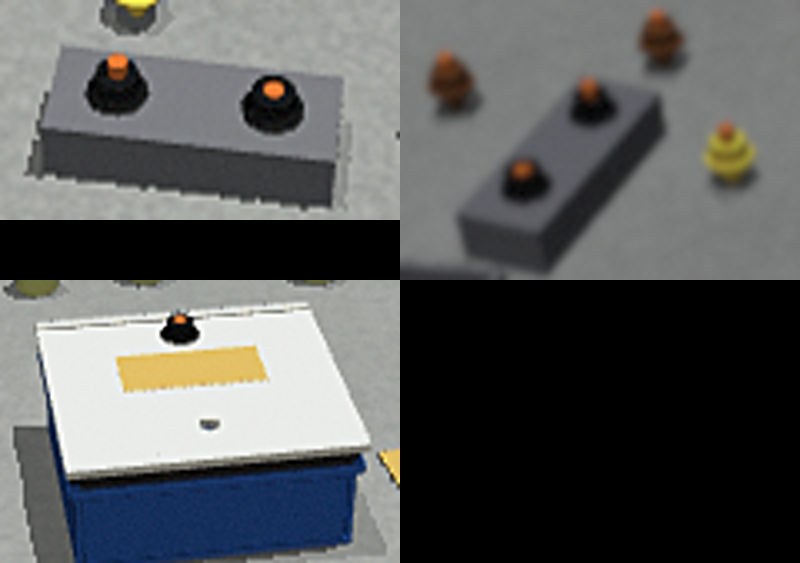

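Candidates (side image pixels):
- Left rivet in the rack, (299,354): orange pin standing up.
- Right rivet in the rack, (339,360): pin flush, so this is the used one.
- Brown decoys at (249,360) and (281,408).
- Yellow decoy at (304,331).
- Finished rivet on the lid, (309,209).

I choose the left rack rivet. The crop shows its pin standing, and both views agree. The empty hole is at about (318,238) in side and (319,247) in scene.

```bash
cat > h.py <<'E'
import cv2,numpy as np
np.set_printoptions(precision=4,suppress=True)
def ray(c,uv):
    d=np.array([(uv[0]-c["cx"])/c["fx"],-(uv[1]-c["cy"])/c["fy"],-1.]); T=c["cam_to_world"]
    d=T[:3,:3]@d; return T[:3,3],d/np.linalg.norm(d)
def tri(obs):
    A=np.zeros((3,3));b=np.zeros(3)
    for c,uv in obs:
        o,d=ray(c,uv);P=np.eye(3)-np.outer(d,d);A+=P;b+=P@o
    x=np.linalg.solve(A,b); return x,[np.linalg.norm((np.eye(3)-np.outer(d,d))@(x-o)) for o,d in (ray(c,u) for c,u in obs)]
def atz(c,uv,z):
    o,d=ray(c,uv); return o+d*(z-o[2])/d[2]
def proj(c,p):
    T=c["cam_to_world"];q=T[:3,:3].T@(np.asarray(p)-T[:3,3]);return c["cx"]+c["fx"]*q[0]/-q[2],c["cy"]-c["fy"]*q[1]/-q[2]
def down(zx,zy):
    # tool x down, tool z = (zx,zy,0)
    z=np.array([zx,zy,0.]);z/=np.linalg.norm(z);x=np.array([0,0,-1.]);return np.column_stack([x,np.cross(z,x),z])
E
python3 - <<'E'
from h import *
from plant import capture,monitor,solver
s=capture("side");e=capture("scene")
for n,a,b in [("pin",(299.5,350),(187.2,235.5)),("used",(338.4,357.5),(170.6,257)),("hole",(317.7,238.7),(319.3,247.5)),("lidriv",(309,206),(375,241.5)),
 ("rackFL",(281,367.5),(187,235.)),
 ("lidc_nearL",(274.5,250.5),(299,222))]:
    print(n,*tri([(s,a),(e,b)]))
# rack top corners at z=.03, side view
for uv in [(286,346.7),(355.5,354.5),(353.5,375),(280.5,367)]: print(atz(s,uv,.03))
for uv in [(268,207),(347,203),(365,248),(275,251.5)]: print('lid',atz(s,uv,.086))
E
```

```text
pin [ 0.5197 -0.272   0.0517] [np.float64(0.0004622159877235374), np.float64(0.0004622159877236395)]
used [ 0.5879 -0.2872  0.0443] [np.float64(0.0002212110207488041), np.float64(0.0002212110207488247)]
hole [0.5756 0.026  0.0848] [np.float64(0.0005436896251356835), np.float64(0.0005436896251356443)]
lidriv [0.5643 0.1372 0.1012] [np.float64(0.00045382407162377145), np.float64(0.00045382407162399826)]
rackFL [ 0.4859 -0.2876  0.0269] [np.float64(0.0010259823723438978), np.float64(0.0010259823723437838)]
lidc_nearL [ 0.4838 -0.0258  0.0869] [np.float64(0.005866404298236117), np.float64(0.005866404298236142)]
[ 0.4969 -0.242   0.03  ]
[ 0.622  -0.2689  0.03  ]
[ 0.6118 -0.3163  0.03  ]
[ 0.4857 -0.2903  0.03  ]
lid [0.4676 0.163  0.086 ]
lid [0.6595 0.1734 0.086 ]
lid [ 0.6744 -0.0167  0.086 ]
lid [ 0.4815 -0.0198  0.086 ]
```

Run:
```python
from h import *
from plant import capture,monitor,solver,arm
pin=np.array([.5197,-.272,.0517])
zd=np.array([.217,.976])
R=down(*zd); 
for R in (down(*zd),down(*-zd)): print(R[:,1],solver.solve_ik(np.r_[pin[:2],.2],R))
R=down(*zd)
arm.goto(np.r_[pin[:2],.20],R)
c=capture("wrist");cv2.imwrite("pics/w1.png",c["image"][:,:,::-1]);np.save("pics/w1.npy",c,allow_pickle=True)
p=np.r_[pin[:2],.16]+R[:,1]*-.03
arm.servo_line(p)
c=capture("wrist");cv2.imwrite("pics/w2.png",c["image"][:,:,::-1]);np.save("pics/w2.npy",c,allow_pickle=True)
s=monitor.get_state();print(s["t"],s["tcp_pos"],p,s["joint_pos"])
```

```text
[-0.9762  0.217   0.    ] [-0.5255  0.414   1.2048  1.6969 -0.3993  1.3098  2.1093]
[ 0.9762 -0.217   0.    ] [-0.5173  0.4048  1.1887  1.6967 -0.3882  1.3066 -1.0419]
3.9333 [ 0.5485 -0.2791  0.1606] [ 0.549  -0.2785  0.16  ] [-0.4335  0.5104  1.1268  1.6731 -0.4799  1.268   2.1433]
```

Run:
```python
import cv2,numpy as np
cv2.imwrite("pics/w12.png",np.vstack([cv2.resize(cv2.imread(f"pics/w{i}.png")[100:380,140:500],(384*1,299)) for i in (1,2)]))
```

```text
(no output)
```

View pics/w1.png

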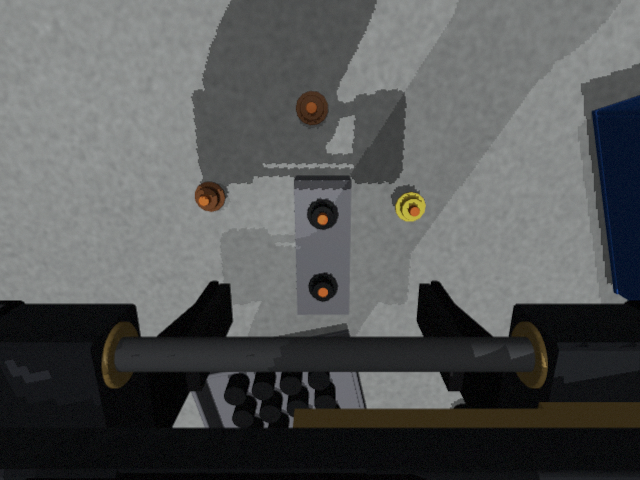

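View pics/w2.png

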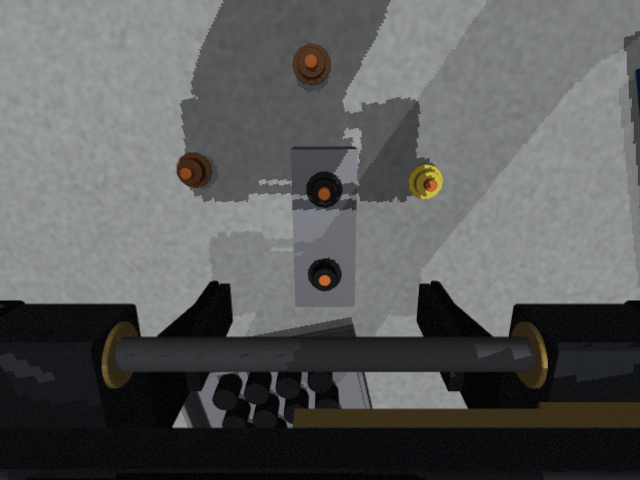

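The wrist views show the fresh rivet's pin at about (322,219) in w1 and (324,194) in w2. The used one is below it at (322,292) and (324,280). Next I get sub-pixel centroids and triangulate.

```bash
cat >> h.py <<'E'
def orange(c,uv,r=9):
    u,v=int(uv[0]),int(uv[1]);im=c["image"][v-r:v+r+1,u-r:u+r+1].astype(float)
    w=np.clip(im[...,0]-im[...,2]-50,0,80); yy,xx=np.mgrid[v-r:v+r+1,u-r:u+r+1]
    return (w*xx).sum()/w.sum(),(w*yy).sum()/w.sum(),int((w>30).sum())
E
python3 - <<'E'
from h import *
from plant import capture
c1=np.load("pics/w1.npy",allow_pickle=True).item();c2=np.load("pics/w2.npy",allow_pickle=True).item()
s=capture("side")
f=[orange(c1,(322,219)),orange(c2,(324,194))];u=[orange(c1,(322,292)),orange(c2,(324,280))]
print(f,u)
for q in(f,u): print(tri([(c1,q[0][:2]),(c2,q[1][:2])]),tri([(c1,q[0][:2]),(c2,q[1][:2]),(s,(299.5,350) if q is f else (338.4,357.5))]))
for c,q in zip((c1,c2),f): print(atz(c,q[:2],.050))
for c,q in zip((c1,c2),u): print(atz(c,q[:2],.043))
E
```

```text
[(np.float64(322.24317817014446), np.float64(219.2855537720706), 82), (np.float64(323.8014157260379), np.float64(193.5814042471781), 103)] [(np.float64(322.6360777058279), np.float64(291.9054579093432), 75), (np.float64(324.32983729998654), np.float64(279.986419255076), 99)]
(array([ 0.5175, -0.2717,  0.0522]), [np.float64(5.390907722390997e-05), np.float64(5.390907722392295e-05)]) (array([ 0.5186, -0.2717,  0.0504]), [np.float64(0.0006526899373950147), np.float64(0.0008235345443891874), np.float64(0.0014748741551855805)])
(array([ 0.5872, -0.2869,  0.0418]), [np.float64(2.8849481419694475e-05), np.float64(2.8849481419674207e-05)]) (array([ 0.5873, -0.2867,  0.0428]), [np.float64(0.0004889796516510514), np.float64(0.0004936886552292746), np.float64(0.0009804504021448134)])
[ 0.5181 -0.2718  0.05  ]
[ 0.5179 -0.2718  0.05  ]
[ 0.5867 -0.2867  0.043 ]
[ 0.5867 -0.2868  0.043 ]
```

Run:
```python
from h import *
from plant import capture,monitor,solver,arm
R=down(.217,.976)
arm.servo_line([.5182,-.2718,.085],R)
arm.set_gripper(.44)
arm.servo_line([.5182,-.2718,.055],R,max_speed=.1)
s=monitor.get_state();print(s["t"],s["tcp_pos"],s["ft_force"],s["finger_gap"])
a=capture("wrist")["image"][180:420,160:480]; b=capture("side"); 
b=cv2.resize(b["image"][310:390,250:370],(480,320),interpolation=cv2.INTER_CUBIC)
cv2.imwrite("pics/g1.png",np.hstack([np.pad(a,((0,80),(0,0),(0,0))),b])[:,:,::-1])
```

```text
6.175 [ 0.5176 -0.2718  0.0543] [ 0.0384 -0.9377  0.6366] 0.4383631950062241
```

View pics/g1.png

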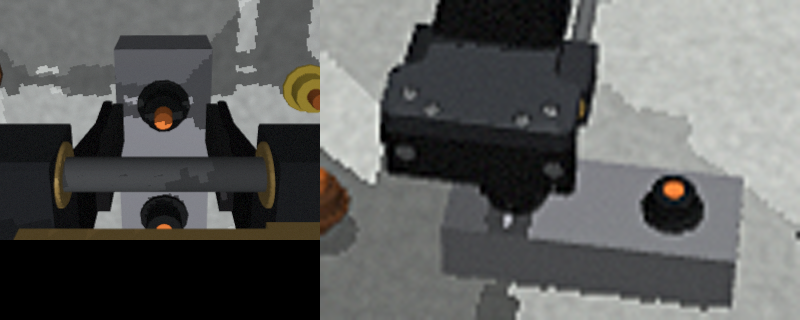

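The jaws straddle the fresh rivet (collar at crop pixel (163,105), fingers at 118 and 208), so they are centred. Now I touch down gently to find the tip height.

Run:
```python
from h import *
from plant import capture,monitor,solver,arm
R=down(.217,.976)
r=arm.servo_line([.5182,-.2718,.026],R,max_speed=.02,f_stop=4)
s=monitor.get_state();print(r,s["t"],s["tcp_pos"],s["ft_force"],s["finger_gap"])
```

```text
True 7.3917 [ 0.5182 -0.2718  0.0305] [-2.1229  1.7258  7.9069] 0.4422158543808373
```

Run:
```python
from h import *
from plant import capture,monitor,solver,arm
R=down(.217,.976)
arm.servo_line([.5182,-.2718,.0352],R,max_speed=.05)
s=monitor.get_state();print(s["tcp_pos"],s["ft_force"])
arm.set_gripper(0.0)
s=monitor.get_state();print(s["t"],s["tcp_pos"],s["ft_force"],s["finger_gap"],s["finger_gap"]*87)
arm.servo_line([.5182,-.2718,.075],R,max_speed=.06)
s=monitor.get_state();print(s["t"],s["tcp_pos"],s["ft_force"],s["finger_gap"],s["finger_gap"]*87)
arm.servo_line([.5182,-.2718,.20],R)
a=capture("wrist")["image"][150:420,160:480]; b=capture("side"); 
b=cv2.resize(b["image"][200:400,240:400],(320,400),interpolation=cv2.INTER_CUBIC)
cv2.imwrite("pics/g2.png",np.hstack([np.pad(a,((0,130),(0,0),(0,0))),b])[:,:,::-1])
```

```text
[ 0.5184 -0.2719  0.0354] [-0.0891  0.0581  0.7733]
8.1583 [ 0.5181 -0.2717  0.0351] [ 0.251  -0.4197  0.0805] 0.21364106958276993 18.586773053700984
8.975 [ 0.5181 -0.2716  0.0748] [-0.5333 -0.6087 -0.3237] 0.2142433555364285 18.63917193166928
```

View pics/g2.png

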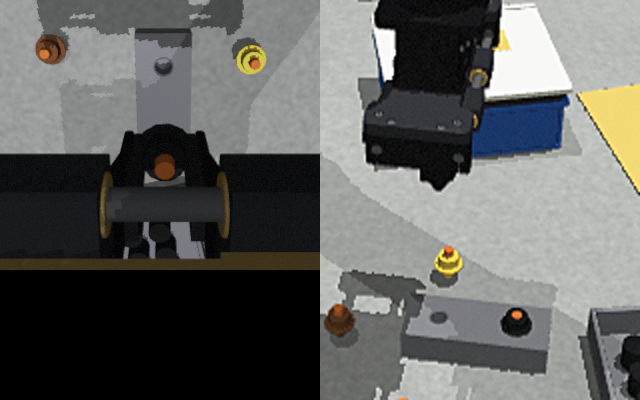

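Run:
```python
from h import *
from plant import capture,monitor,solver,arm
c=capture("wrist");s=monitor.get_state();print(s["tcp_pos"])
q=orange(c,(324,317),12);P=atz(c,q[:2],s["tcp_pos"][2]+.0151);print(q,"held pin rel tool",s["tcp_rot"].T@(P-s["tcp_pos"]))
R=down(.217,.976);h=np.array([.5756,.026])
for sg in (1,-1): print(solver.solve_ik(np.r_[h,.12],down(sg*.217,sg*.976)))
arm.goto(np.r_[h,.20]-R[:,1]*.03,R)
for i,off,z in ((3,.03,.20),(4,.06,.15)):
    arm.servo_line(np.r_[h,z]-R[:,1]*off,R)
    c=capture("wrist");cv2.imwrite(f"pics/w{i}.png",c["image"][:,:,::-1]);np.save(f"pics/w{i}.npy",c,allow_pickle=True)
    q=proj(c,np.r_[h,.086]);s=monitor.get_state();print(q,s["tcp_pos"],s["t"],s["joint_pos"])
a=[cv2.imread(f"pics/w{i}.png")[100:380,140:500] for i in (3,4)]
cv2.imwrite("pics/w34.png",np.hstack(a))
```

```text
[ 0.5178 -0.2715  0.1991]
(np.float64(324.23081800887763), np.float64(319.218241386599), 222) held pin rel tool [-0.0151  0.0002  0.0006]
[-1.0076  0.4587  1.1285  1.8141 -0.4519  1.1593  1.621 ]
[-1.0568  0.5211  1.223   1.8155 -0.5292  1.1866 -1.4557]
(np.float64(325.1218202679983), np.float64(193.94400296418223)) [0.6048 0.0185 0.2001] 11.575 [-0.9805  0.4538  1.1685  1.6509 -0.4291  1.3253  1.6094]
(np.float64(324.23089395136253), np.float64(159.55667274631782)) [0.6342 0.0126 0.1508] 12.1667 [-0.8726  0.5537  1.0903  1.6353 -0.5103  1.2682  1.6649]
```

View pics/w34.png

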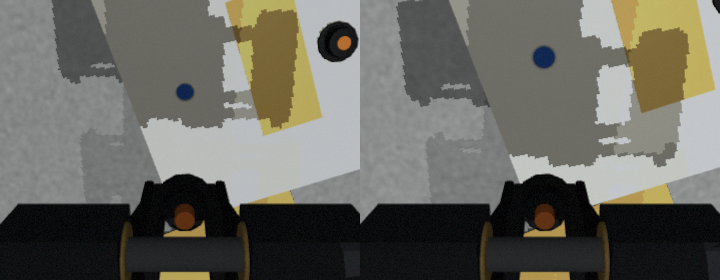

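Run:
```python
from h import *
from plant import monitor
c3=np.load("pics/w3.npy",allow_pickle=True).item();c4=np.load("pics/w4.npy",allow_pickle=True).item()
o=[]
for c,(u,v) in((c3,(325,192)),(c4,(324,157))):
    r=16;im=c["image"][v-r:v+r+1,u-r:u+r+1].astype(float);w=((im[...,2]-im[...,0])>25).astype(np.uint8)
    n,l,st,ce=cv2.connectedComponentsWithStats(w);k=1+np.argmax(st[1:,4]);print(st[k],ce[k]);o.append((c,ce[k]+[u-r,v-r]))
    print(atz(c,o[-1][1],.086))
print(tri(o))
s=monitor.get_state();R=s["tcp_rot"];t=s["tcp_pos"]
I=cv2.resize(c4["image"][265:345,284:364],(640,640),interpolation=cv2.INTER_NEAREST)[:,:,::-1].copy()
I=cv2.convertScaleAbs(I,alpha=1.8)
a=np.linspace(0,2*np.pi,60)
for h,rad,col in((.0151,.0045,(0,255,0)),(.0074,.0045,(0,255,255)),(.0075,.010,(255,0,0)),(-.0022,.014,(255,0,255))):
    pts=[( (p[0]-284+.5)*8,(p[1]-265+.5)*8) for p in (proj(c4,t+R@np.array([-h,rad*np.cos(x),rad*np.sin(x)])) for x in a)]
    cv2.polylines(I,[np.int32(pts)],True,col,1)
cv2.imwrite("pics/held.png",cv2.resize(I,(600,600)))
```

```text
[  7   8  18  16 215] [15.6651 15.4465]
[0.5737 0.0261 0.086 ]
[  5   5  22  22 366] [15.5792 15.8443]
[0.574 0.026 0.086]
(array([0.5743, 0.0259, 0.0828]), [np.float64(2.9205858378163846e-05), np.float64(2.920585837815675e-05)])
```

View pics/held.png

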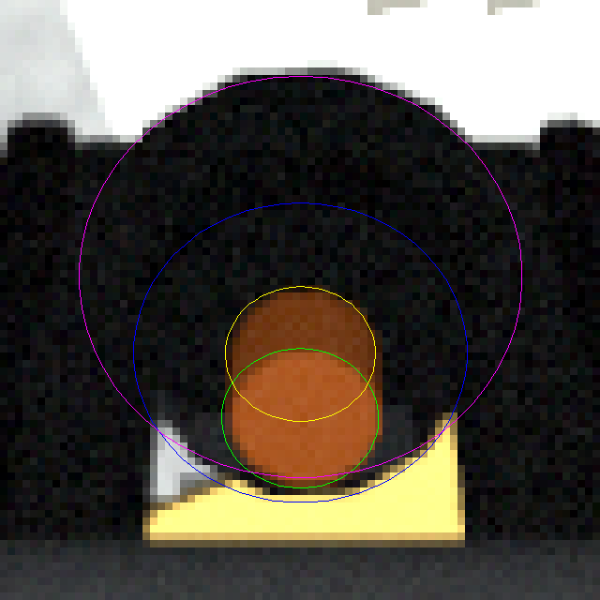

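Run:
```python
from h import *
from plant import capture,monitor,arm
R=down(.217,.976)
arm.servo_line([.5739,.0255,.15],R)
arm.servo_line([.5739,.0255,.113],R,max_speed=.08)
s=monitor.get_state();print(s["t"],s["tcp_pos"],s["ft_force"])
o=[]
for n,(u,v) in (("side",(317,232)),("scene",(319,240)),("wrist",(324,300))):
    c=capture(n);r=30 if n!="wrist" else 60
    np.save(f"pics/h_{n}.npy",c,allow_pickle=True)
    o.append(cv2.resize(c["image"][v-r:v+r,u-r:u+r],(266,266),interpolation=cv2.INTER_CUBIC))
cv2.imwrite("pics/hov.png",np.hstack(o)[:,:,::-1])
```

```text
13.3417 [0.5739 0.0251 0.1128] [-0.1692  0.5556  0.4276]
```

View pics/hov.png

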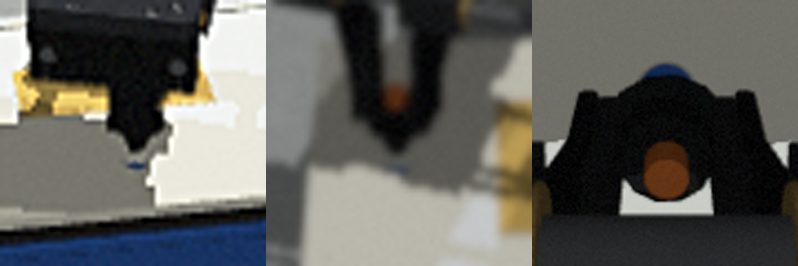

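Side view: tip at crop column 138, hole at 137. Scene view: both at about column 395. The rivet is aligned, so I insert it gently.

Run:
```python
from h import *
from plant import capture,monitor,arm
R=down(.217,.976)
r=arm.servo_line([.5739,.0255,.0925],R,max_speed=.02,f_stop=5)
s=monitor.get_state();print(r,s["t"],s["tcp_pos"],s["ft_force"],s["wrist_torque"],s["finger_gap"])
```

```text
False 14.6667 [0.574  0.0255 0.0926] [-0.1713 -0.1583  0.0068] [ 0.0466 -0.0078  0.0161] 0.21201128033127348
```

Run:
```python
from h import *
from plant import capture,monitor,arm
R=down(.217,.976)
r=arm.servo_line([.5739,.0255,.086],R,max_speed=.008,f_stop=6)
s=monitor.get_state();print(r,s["t"],s["tcp_pos"],s["ft_force"],s["wrist_torque"],s["finger_gap"])
o=[]
for n,(u,v) in (("side",(317,232)),("scene",(319,240)),("wrist",(324,300))):
    c=capture(n);r=30 if n!="wrist" else 60
    o.append(cv2.resize(c["image"][v-r:v+r,u-r:u+r],(266,266),interpolation=cv2.INTER_CUBIC))
cv2.imwrite("pics/seat.png",np.hstack(o)[:,:,::-1])
```

```text
True 15.0833 [0.574  0.0255 0.0908] [-1.2387  0.339   7.748 ] [0.1008 0.427  0.07  ] 0.21153276250992953
```

View pics/seat.png

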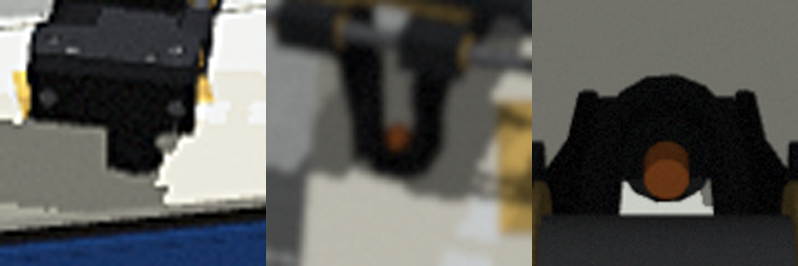

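Run:
```python
from h import *
from plant import capture,monitor,arm
R=down(.217,.976)
arm.set_gripper(.45)
s=monitor.get_state();print(s["t"],s["tcp_pos"],s["ft_force"],s["finger_gap"])
arm.servo_line([.5739,.0255,.14],R,max_speed=.08)
arm.servo_line(np.r_[.5739,.0255,.16]-R[:,1]*.03,R)
s=monitor.get_state();print(s["t"],s["tcp_pos"],s["ft_force"],s["finger_gap"])
o=[]
for n,(u,v) in (("side",(317,232)),("scene",(319,240)),("wrist",(324,200))):
    c=capture(n);r=30 if n!="wrist" else 60
    np.save(f"pics/r_{n}.npy",c,allow_pickle=True)
    o.append(cv2.resize(c["image"][v-r:v+r,u-r:u+r],(266,266),interpolation=cv2.INTER_CUBIC))
cv2.imwrite("pics/rel.png",np.hstack(o)[:,:,::-1])
```

```text
15.9167 [0.5735 0.0256 0.0902] [ 0.4662  0.1339 -0.5909] 0.4481343911576955
17.0833 [0.6029 0.0185 0.1593] [ 0.6546 -0.166  -0.1401] 0.4497854941314634
```

View pics/rel.png

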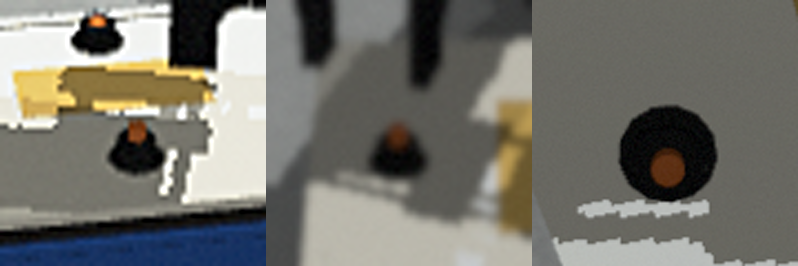

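Run:
```python
from h import *
c=np.load("pics/r_wrist.npy",allow_pickle=True).item()
q=orange(c,(324,208),12);print(q,atz(c,q[:2],.1065))
u,v=264,140
im=c["image"][v:v+120,u:u+120].max(2);w=((im<45)|((c["image"][v:v+120,u:u+120,0].astype(int)-c["image"][v:v+120,u:u+120,2])>40)).astype(np.uint8)
n,l,st,ce=cv2.connectedComponentsWithStats(w);k=1+np.argmax(st[1:,4]);print(st[k],ce[k]+[u,v],atz(c,ce[k]+[u,v],.089))
s=np.load("pics/r_side.npy",allow_pickle=True).item();e=np.load("pics/r_scene.npy",allow_pickle=True).item()
a=orange(s,(318,231),6);b=orange(e,(319,241),6);print(a,b,tri([(s,a[:2]),(e,b[:2])]),tri([(s,a[:2]),(e,b[:2]),(c,q[:2])]))
for f in(.086,.089,.092): print(f,proj(s,[.574,.0258,f+.021]),proj(s,[.574,.0258,f]))
```

```text
(np.float64(324.8577763699715), np.float64(215.32182451694646), 0) [0.5735 0.0263 0.1065]
[  40   48   43   43 1462] [324.7798 208.9555] [0.5737 0.0262 0.089 ]
(np.float64(316.4158986175115), np.float64(227.97407834101384), 26) (np.float64(318.247311827957), np.float64(240.25806451612902), 0) (array([0.5752, 0.0269, 0.1078]), [np.float64(0.004322423774138826), np.float64(0.004322423774138871)]) (array([0.5743, 0.0266, 0.1074]), [np.float64(0.004310993848319943), np.float64(0.004450963332645756), np.float64(0.0010678345240612746)])
0.086 (np.float64(317.07926356775704), np.float64(230.16692881406433)) (np.float64(316.87242280973305), np.float64(238.12787612450637))
0.089 (np.float64(317.109158519036), np.float64(229.01632322620264)) (np.float64(316.9017144217129), np.float64(237.000492035234))
0.092 (np.float64(317.13914118114866), np.float64(227.86234179823745)) (np.float64(316.9310911008035), np.float64(235.86983385823592))
```

Run:
```python
from h import *
from plant import capture,monitor,arm
R=down(.217,.976);p=[.5737,.0260]
arm.servo_line([*p,.135],R)
arm.set_gripper(0)
arm.servo_line([*p,.113],R,max_speed=.06)
arm.wait(.2)
s=monitor.get_state();print(s["t"],s["tcp_pos"],s["ft_force"],s["finger_gap"])
r=arm.servo_line([*p,.104],R,max_speed=.008,f_stop=3)
s=monitor.get_state();print(r,s["t"],s["tcp_pos"],s["ft_force"])
o=[]
for n,(u,v) in (("side",(317,232)),("scene",(319,240)),("wrist",(324,300))):
    c=capture(n);r=30 if n!="wrist" else 60
    o.append(cv2.resize(c["image"][v-r:v+r,u-r:u+r],(266,266),interpolation=cv2.INTER_CUBIC))
cv2.imwrite("pics/pre.png",np.hstack(o)[:,:,::-1])
```

```text
19.2833 [0.5739 0.026  0.1133] [ 0.1336 -0.2419  0.5862] 0.007855247597141405
True 20.0333 [0.5737 0.026  0.1072] [-2.389  -0.5479  6.6496]
```

View pics/pre.png

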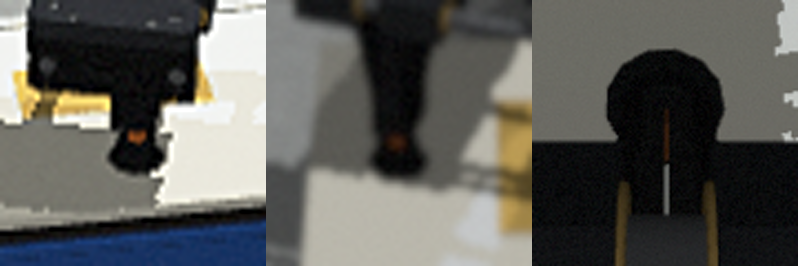

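The shut tips are centred on the pin. Contact came at TCP z = 0.1072, which matches a seated rivet with the pin up. Now I press slowly from free air.

Run:
```python
from h import *
from plant import capture,monitor,arm
R=down(.217,.976);p=[.5737,.0260]
arm.servo_line([*p,.1095],R,max_speed=.02)
arm.wait(.2)
s=monitor.get_state();print(s["t"],s["tcp_pos"],s["ft_force"])
r=arm.servo_line([*p,.0925],R,max_speed=.004,f_stop=14)
s=monitor.get_state();print(r,s["t"],s["tcp_pos"],s["ft_force"])
```

```text
20.675 [0.5736 0.026  0.1094] [ 1.0562 -0.0791 -0.7559]
True 22.4667 [0.5739 0.026  0.1055] [-4.4102  0.6208 11.973 ]
```

Run:
```python
from h import *
from plant import capture,monitor,arm
R=down(.217,.976);p=[.5737,.0260]
for k in range(6):
    z=monitor.get_state()["tcp_pos"][2]
    r=arm.servo_line([*p,z-.0015],R,max_speed=.004,f_stop=3.0)
    s=monitor.get_state();print(r,s["t"],s["tcp_pos"],s["ft_force"])
    if s["ft_force"][2]>14.5: break
```

```text
False 22.8 [0.574 0.026 0.105] [-4.4238  0.6625 12.3726]
False 23.075 [0.5739 0.026  0.1045] [-5.0173  0.3562 13.1146]
False 23.35 [0.5739 0.026  0.104 ] [-5.8566  0.0941 13.4335]
False 23.625 [0.5739 0.026  0.1034] [-4.5393  0.4404 13.1757]
False 23.9 [0.5739 0.026  0.1029] [-5.1326  0.8452 13.1998]
False 24.175 [0.5739 0.026  0.1024] [-5.4848  0.5328 12.8577]
```

Run:
```python
from h import *
from plant import capture,monitor,arm
R=down(.217,.976);p=[.5737,.0260]
for k in range(24):
    z=monitor.get_state()["tcp_pos"][2]
    r=arm.servo_line([*p,z-.0015],R,max_speed=.004,f_stop=2.5)
    s=monitor.get_state();print(r,round(s["t"],2),s["tcp_pos"][2],s["ft_force"])
    if s["ft_force"][2]>14.8 or r or s["t"]>40: break
```

```text
False 24.46 0.10188547389908462 [-4.0202  0.2556 13.7985]
False 24.74 0.10135888168823654 [-4.9936  0.9122 12.1759]
False 25.02 0.10085800478952789 [-4.9944  0.8822 13.1142]
False 25.3 0.10032165921380583 [-4.6675  1.3818 13.1974]
False 25.58 0.09979936231097349 [-4.0989  1.4052 12.9085]
False 25.87 0.09925789723688368 [-5.5547  0.2824 12.7514]
False 26.15 0.09874746438080101 [-5.0187  0.9268 12.9861]
False 26.43 0.09820983244047705 [-5.0463 -0.0131 13.3495]
False 26.71 0.09777236329329529 [-6.1497  1.0791 14.1938]
False 26.97 0.0974433834015442 [-5.8072 -0.043  14.8388]
```

Run:
```python
from h import *
from plant import capture,monitor,arm
R=down(.217,.976);p=[.5737,.0260]
z=monitor.get_state()["tcp_pos"][2]
r=arm.servo_line([*p,z-.0017],R,max_speed=.004,f_stop=1.8)
s=monitor.get_state();print(r,round(s["t"],2),s["tcp_pos"][2],s["ft_force"])
arm.servo_line([*p,.14],R,max_speed=.06)
arm.servo_line(np.r_[p,.16]-R[:,1]*.03,R)
s=monitor.get_state();print(round(s["t"],2),s["tcp_pos"],s["ft_force"])
o=[]
for n,(u,v) in (("side",(317,232)),("scene",(340,240)),("wrist",(324,200))):
    c=capture(n);r=30 if n!="wrist" else 60
    if n=="scene":r=50
    np.save(f"pics/f_{n}.npy",c,allow_pickle=True)
    cv2.imwrite(f"pics/f_{n}.png",c["image"][:,:,::-1])
    o.append(cv2.resize(c["image"][v-r:v+r,u-r:u+r],(266,266),interpolation=cv2.INTER_CUBIC))
cv2.imwrite("pics/fin.png",np.hstack(o)[:,:,::-1])
```

```text
False 27.25 0.09705149301919526 [-6.8595  0.8789 16.6038]
28.53 [0.6027 0.0189 0.1595] [-0.5482 -0.4824 -0.4527]
```

View pics/fin.png

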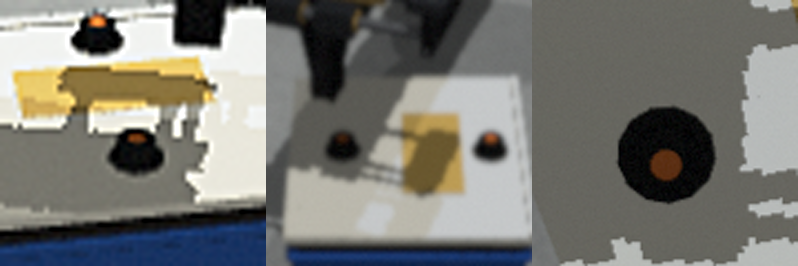

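View pics/f_side.png

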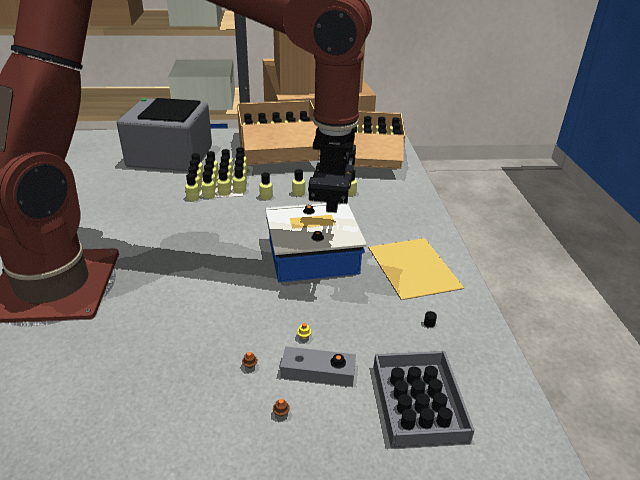

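Run:
```python
from h import *
from plant import arm,monitor,job
c=np.load("pics/f_wrist.npy",allow_pickle=True).item()
im=c["image"][140:260,264:384].astype(int)
for m in ((im[...,0]-im[...,2])>35, (im.max(2)<45)|((im[...,0]-im[...,2])>35)):
    n,l,st,ce=cv2.connectedComponentsWithStats(m.astype(np.uint8));k=1+np.argmax(st[1:,4]);print(st[k],ce[k]+[264,140])
f=ce[k]+[264,140]; b=atz(c,f,.089)
for z in(.099,.0995,.1,.107): print(z,proj(c,[b[0],b[1],z]))
arm.goto([.56,.0,.28],down(.217,.976)); s=monitor.get_state();print(s["t"],s["ft_force"])
arm.wait(.3);job.sign_off();print(monitor.get_state()["t"])
```

```text
[ 53  67  15  15 154] [324.1039 214.    ]
[  39   48   44   44 1454] [324.011  209.3817]
0.099 (np.float64(324.00866938060904), np.float64(213.15089671921697))
0.0995 (np.float64(324.00854751792906), np.float64(213.34763064165784))
0.1 (np.float64(324.0084251446182), np.float64(213.54518892159408))
0.107 (np.float64(324.0066564504054), np.float64(216.4005516142636))
29.2667 [ 0.1139  0.5598 -0.5426]
the job is handed in; nothing more can be done
the job is handed in; nothing more can be done
```

I moved the fresh rivet from the rack to the tote lid's empty hole, let go, pressed its orange pin down, and handed the job in at about 29.6 s. No verdict was reported.

- **Seating:** The rivet went in without force, and the flange met the lid at the expected height with about 7.7 N. After release it stood straight in the wrist picture.
- **Pin:** It slid at a steady 13 N or so over the full travel, then the force rose at the hard stop. The highest downward force I read was 16.6 N, under the 18 N limit, with up to about 7 N sideways from friction. I read the force only between steps, so a brief peak could have been missed.
- **Last pictures:** The new rivet's pin looks the same as the finished rivet's next to it. The used rivet is still in the rack, and the bottles in view are standing. One of them was partly hidden by the arm. I took no picture after the final retreat.
- **Disagreement:** The wrist-view flush check put the pin centre about 0.85 px further than a flush pin would show. That is within the measurement error and well short of the roughly 3 px of a raised pin. The earlier side/scene height estimate of the seated rivet was poor, with a 4 mm residual caused by shadow, so I did not rely on it.

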